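Probe check on a terminal board

TASK

First lean the tester's display back to about 40 degrees from upright, so that its reading can be seen from above. Then take the probe from its forked rest and gently press its spring tip on the middle of the square terminal's top, and after that on the middle of the round terminal's top, staying about half a second on each; do not touch the bar-shaped terminal with the probe. Finally hang the probe back upright in the fork of its rest and let go, leaving the bottle, beaker and screwdriver where they are.

Things in the scene. Friction and masses are not known exactly. Their poses are not given: they have to be found in the camera images.
- tester: Fixed red bench tester, a case 150 (x) by 170 (y) by 54 mm high carrying the hinged display on its top. Origin: centre of the underside; its x axis points to its rear, its front (-x) faces roughly the robot, z up. It may stand on either side of the board.
- display_hinge (a point): Middle of the display's hinge line, 66 mm above the table, over the centre of the tester; the hinge line runs along the tester's y axis; the frame is that of the tester.
- display (a joint): Lean of the display in rad: 0 upright, growing as its top edge swings to the rear (tester +x); stop at 1.3. The target is 40 degrees = 0.70. Starts at 0.03 to 0.25. The hinge is stiff (0.5 N m, about 5 to 7 N near the top edge) and stays where it is left. Push the front face rearwards to lean it back.
- display_top (a point): Middle of the top edge of the display's front (screen) face; moves with it. The display is a flat black panel 14 mm thick, 140 mm wide (along the hinge), 110 mm high; this point is 108 mm from the hinge line along the panel and 7 mm in front of its mid plane, which holds the hinge line. z points up along the panel, x out of its back.
- board: Fixed wooden board 100 (x) by 230 (y) by 20 mm thick. Origin: centre of the underside. Three terminals stand on its y midline at y = -75, 0 and +75 mm, in any order.
- square: Fixed terminal with a square steel head 36 by 36 mm, 10 mm thick, on a white ceramic stand-off of 24 mm diameter. Origin: foot of the stand-off, on the board's top (20 mm above the table).
- square_top (a point): Centre of the square head's top face, 66 mm above the table.
- round: Fixed terminal like the square one, but with a round steel head of 36 mm diameter.
- round_top (a point): Centre of the round head's top face, 66 mm above the table.
- bar: Fixed terminal like the others, but with a narrow oblong steel head 56 (x) by 14 (y) mm, 10 mm thick, top face 66 mm above the table; not to be touched with the probe.
- rest: Fixed probe rest: base plate 110 by 90 mm, rear post, on it a flat fork 10 mm thick, upper face 130 mm above the table. The slot between its two 16 mm tines is 36 mm wide, open to the front (-x), above and below. Nothing stands above the fork. Origin: underside of the base, straight below the seat. It may stand on either side of the board.
- rest_seat (a point): Where the probe hangs: the middle of the slot's width, 23 mm in front of its closed end, at the height of the fork's upper face (130 mm); here the centre of the collar's underside rests. The tines reach 37 mm to the front (-x) of it.
- probe: Loose round probe, about 0.16 kg, hung upright in the fork by its collar. Origin: centre of the collar's underside; z up along the handle. Collar 56 mm diameter, 8 mm thick; grey handle 26 mm diameter, 8 to 72 mm above the origin (grip here, any yaw); steel shank 20 mm diameter to 70 mm below the origin, then a spring tip 8 mm diameter ending 100 mm below.
- probe_tip (a point): End of the spring tip, 100 mm below the probe's origin when not pressed, on its axis.
- plunger (a joint): Travel of the spring tip into the shank, m: 0 free, 0.010 fully in. It begins to yield at 1.6 N and is fully in at 5.6 N; a press of 3 to 7 mm is a good gentle touch.
- reagent: Bystander: amber bottle 64 mm diameter, 140 mm high. Origin: centre of the underside.
- beaker: Bystander: glass beaker 72 mm diameter, 85 mm high. Origin: centre of the underside.
- screwdriver: Bystander: screwdriver lying on the table, about 200 mm long.
Mind the look-alikes: they are no part of the job. What is shaped like the probe but green, pink or turquoise is not meant.

How it is judged (in metres and radians):
On the way, in this order (a step that is already met when the one before it is completed fails the run):
1. the display leans back 32 to 48 degrees from upright, with the gripper off it (value of joint display between 0.56 and 0.84 rad and contact force between the arm and tester below 0.1 N), for 0.2 s.
2. the held probe's spring tip is on the square terminal's top, within 14 mm of its centre, pressing with over 0.8 N (contact force between probe and square above 0.8 N and distance between probe_tip and square_top below 0.014 m and contact force between the fingers and probe above 1 N), for 0.3 s.
3. then the held probe's spring tip is on the round terminal's top, within 14 mm of its centre, pressing with over 0.8 N (contact force between probe and round above 0.8 N and distance between probe_tip and round_top below 0.014 m and contact force between the fingers and probe above 1 N), for 0.3 s.
At the end, for the whole second after the job is handed in: The probe hangs upright (within 6 degrees) and at rest in the fork, its collar on the tines within 4 mm in height and 25 mm horizontally of the seat, released; the display still leans back 32 to 48 degrees from upright (horizontal distance between probe and rest_seat below 0.025 m and z of probe in the frame of rest_seat between -0.004 and 0.004 m and angle between probe's own z axis and vertical below 0.1 rad and linear speed of probe below 0.03 m/s and value of joint display between 0.56 and 0.84 rad); the robot touches nothing.
It fails at once if the probe touches the bar-shaped terminal (contact force between probe and bar above 0.2 N).
It fails at once if a terminal is pressed harder than 15 N with the probe (contact force between probe and square above 15 N or contact force between probe and round above 15 N).
It fails at once if the bottle, beaker or screwdriver is moved more than 20 mm (distance of any of reagent, beaker, screwdriver from where it was at the start of the episode above 0.02 m).
It also fails if it takes over 64 s, if anything falls off the work surface, if the arm or the gripper's body presses on something with over 40 N, if the wrist force passes 120 N, or if a joint passes its speed limit or range.

ROBOT

A 6-joint arm with a two-finger parallel gripper is mounted at the origin on the work surface. World frame = base frame: x ahead of the robot, y to its left, z up, the work surface at z = 0. Lengths are in m, angles in degrees, forces in N, time in s.
With the tool pointing down it reaches from about 0.4 to 0.825 m from the base axis. Payload 7 kg.
Tool frame: the origin (TCP) lies on the centre line of the jaws, within the pads' length; the fingertips stand 8 mm ahead of it and the grasp point (between the pads) lies 11 mm behind it; z points along the fingers, y is the line along which they close (so a half turn about z gives the same grasp; the last joint's range is limited). The gripper opens to 88 mm and grips with 3 to 60 N. Pads are 19 mm wide; open, the fingers measure 130 mm over their backs; the gripper's body (78 mm by 193 mm) begins 47 mm behind the grasp point.
Start: joints at [-49.555, 20.546, 0.682, 0, -70.136, -16.507], TCP at [0.274, -0.617, 0.235] pointing down, gripper open.
Joint ranges: [-176.03, 176.03], [-82.01, 121.73], [-58.28, 71.71], [-173.87, 95.51], [-174.79, -0.11], [-173.66, 173.66]. Speed limits (degrees/s): [136.94, 136.94, 172.46, 180, 180, 180].

INTERFACE

Orientations are given as [roll, pitch, yaw] about the fixed x, y, z axes, in that order (R = Rz(yaw) Ry(pitch) Rx(roll)).
In Python, from plant import ctrl, vision gives the robot as it stands. The module is installed in compiled form; this text tells all that it offers.
- The arm moves only by the tool move_arm, never from a script. Its argument "moves" is one flat list of numbers, 7 for each row, row after row: the finger opening in cm, from 0 to 8.76, then the shift along the tool's x, y, z in cm, then the turn, a rotation vector about the tool's x, y, z in rad. A call has 1 to 8 rows; each row shifts and turns the commanded pose from where the row before left it, along the tool's axes as they then stand; what a row does not reach is not made up. A row lasts 1/10 s, in which the tool goes at most 50 mm and 8.59 degrees, less where a joint would pass 70% of its speed; a pose out of reach is approached as far as the arm can. A call with a gripper value outside its range is refused whole. The fingers move at their own pace and stop on an object; the grip force is fixed at half the most. Time passes only in rows, so rows that do not move let the fingers close. It gives the time, the measured TCP pose, the force, the opening and the grip force at its end, in the units of the state.
- ctrl.get_obs(): the state, without advancing time (a new reading comes with each control period).
- vision.snapshot(name): name is "scene" or "top"; returns (picture, depth): 480x640x3 uint8, red, green, blue; 480x640 float32, m along the optical axis (not along the pixel's ray), 0 where there is no reading.
- vision.camera_model(name): a dict with "vertical_fov" (degrees; the focal length in pixels is half the picture's height over the tangent of half this angle, whatever the lens; pixels are square), "cx", "cy" (the principal point, pixels), "D" ([k1, k2, p1, p2, k3] as OpenCV has them; the pictures are not rectified), "cam_to_world" (4x4, takes a point from camera to world coordinates). Camera axes: x right, y down, z forward; pixel columns grow to the right and rows downward; lengths in m; the calibration is good to about 2 mm. A picture is of the moment at which its call begins. camera_model takes no time and is no camera call.
- ctrl.close_job(): hands the job in; it is judged then, once.
The state is a dict: "clock": time; "joint_pos": joint angles; "qvel": joint speeds; "tau": joint torques, N m; "tool_pos": TCP position; "orientation": TCP orientation; "force": force on the tool from outside, world axes, zero at the start; "moment": the same for the moment, N m; "opening": finger opening in m; "gripper_force": force on a finger pad.
Only numpy, scipy, OpenCV 4.12 (cv2) and the standard library are available. Lean on these libraries where they do the work, as an engineer would, in place of code of your own. Each camera call takes 0.05 s, during which the arm holds its last target. There are 200 camera calls.

## Working session

There is one attempt and no reset: what is moved stays moved. The work goes in short steps, Python scripts to look and compute and a tool call to move; the robot and the scene stay as the last step left them, time stands still between calls to the robot, and variables do not carry over. Pictures are saved under pics/ and viewed, at most 10 in all, crops included, and the job is handed in when it is done.

Besides the shell and the picture viewer there is one more tool, called in YAML: its name, and indented under it one key for each argument. move_arm: Moves the arm, as the interface text tells. Its arguments: {"type":"object","properties":{"moves":{"type":"array"}},"required":["moves"]}

```bash
mkdir -p pics; cat > h.py <<'E'
import numpy as np, cv2
from plant import ctrl, vision
def cam(n):
    m=vision.camera_model(n); f=240/np.tan(np.radians(m["vertical_fov"])/2)
    K=np.array([[f,0,m["cx"]],[0,f,m["cy"]],[0,0,1]]); return K,np.array(m["D"],float),np.array(m["cam_to_world"])
def ray(n,uv):
    K,D,T=cam(n); p=cv2.undistortPoints(np.array(uv,float).reshape(-1,1,2),K,D).reshape(-1,2)
    d=np.c_[p,np.ones(len(p))]@T[:3,:3].T; return T[:3,3],d
def onplane(n,uv,z):
    o,d=ray(n,uv); return o+d*((z-o[2])/d[:,2])[:,None]
def cloud(n,depth):
    v,u=np.mgrid[0:480,0:640]; o,d=ray(n,np.c_[u.ravel(),v.ravel()])
    return (o+d*depth.reshape(-1,1)).reshape(480,640,3)
def proj(n,P):
    K,D,T=cam(n); R=T[:3,:3].T; t=-R@T[:3,3]
    return cv2.projectPoints(np.array(P,float).reshape(-1,1,3),cv2.Rodrigues(R)[0],t,K,D)[0].reshape(-1,2)
def snap(n,tag):
    im,d=vision.snapshot(n); cv2.imwrite(f"pics/{tag}.png",im[...,::-1]); np.save(f"pics/{tag}.npy",d); return im,d
E
python3 - <<'E'
from h import *
for n in("scene","top"):
    im,d=snap(n,n+"0"); print(n,cam(n)[2].round(3).tolist(),cam(n)[0][0,0],cam(n)[1],(d>0).mean())
o=ctrl.get_obs(); print({k:np.round(v,3).tolist() for k,v in o.items()})
E
```

```text
scene [[0.285, 0.749, -0.598, 1.284], [0.959, -0.223, 0.178, -0.165], [0.0, -0.624, -0.782, 1.032], [0.0, 0.0, 0.0, 1.0]] 588.8959898858036 [-0.04538573  0.          0.          0.          0.        ] 0.9958626302083333
top [[-0.027, -0.983, 0.182, 0.408], [-0.999, 0.033, 0.028, 0.03], [-0.033, -0.181, -0.983, 1.212], [0.0, 0.0, 0.0, 1.0]] 520.8652996743515 [-0.11214939  0.          0.          0.          0.        ] 0.9960807291666667
{'clock': 0.1, 'joint_pos': [-49.554, 20.586, 0.638, -0.017, -70.138, -16.509], 'qvel': [-0.024, -0.069, 0.127, 0.138, 0.06, 0.084], 'tau': [-0.0, -58.416, 29.375, 7.016, 0.01, -0.0], 'tool_pos': [0.274, -0.617, 0.234], 'orientation': [179.913, -0.01, -156.068], 'force': [-0.464, 0.4, -0.323], 'moment': [-0.019, -0.02, -0.008], 'gripper_force': 0.0, 'opening': 0.088}
```

View pics/scene0.png

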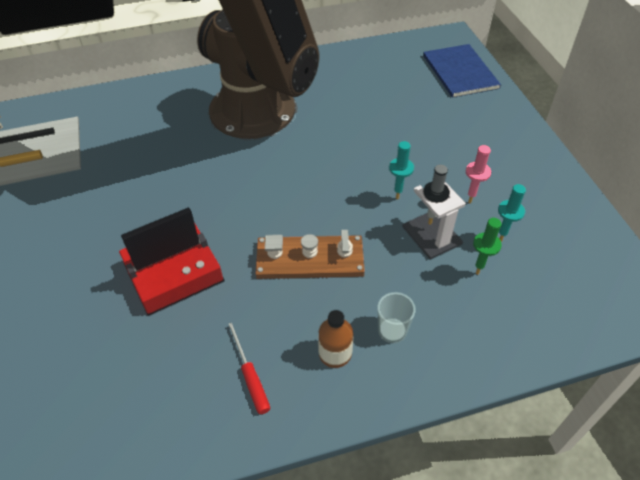

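View pics/top0.png

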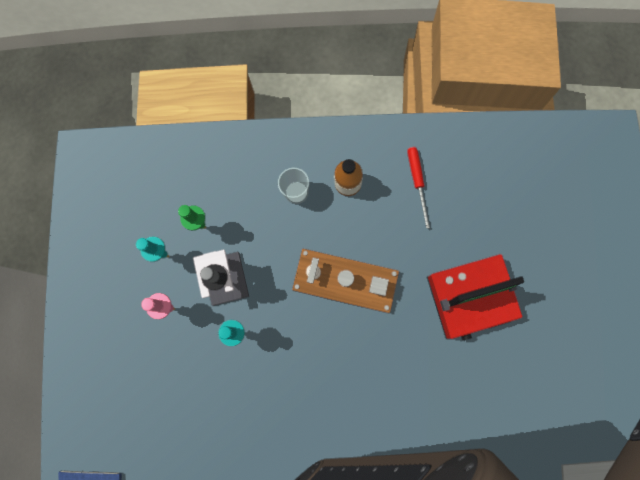

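The scene view shows the tester at (170,260), the board's terminals at (273,245), (310,245) and (345,243), and the grey probe in the white fork at (437,190). In the top view these are the tester (475,297), square (379,286), round (346,278), bar (314,270) and probe (213,275).

Probe candidates in the top view: grey/black (213,275), green (192,216), turquoise (151,248) and (231,332), pink (157,306). Only the grey one fits, since it has a grey handle and hangs in the fork.

```bash
cat > m.py <<'E'
from h import *
im=cv2.imread("pics/top0.png"); d=np.load("pics/top0.npy"); C=cloud("top",d); hsv=cv2.cvtColor(im,cv2.COLOR_BGR2HSV); H,S,V=[hsv[...,i].astype(int) for i in range(3)]
Z=C[...,2]; v,u=np.mgrid[0:480,0:640]
def box(x0,x1,y0,y1): return (u>=x0)&(u<=x1)&(v>=y0)&(v<=y1)
def rep(name,m):
    P=C[m]; r=cv2.minAreaRect((P[:,:2]*1000).astype(np.float32)); print(name,m.sum(),"mean",P.mean(0).round(4),"z5/95",np.percentile(P[:,2],[5,95]).round(4),"rect",np.round(r[0],1),np.round(r[1],1),round(r[2],1))
rep("case",box(415,540,240,350)&(abs(Z-.054)<.006)&(S>150))
rep("panel",box(415,540,240,350)&(Z>.075))
rep("panelhi",box(415,540,240,350)&(Z>.15))
rep("board",box(280,410,240,320)&(abs(Z-.02)<.006)&(S>80))
for n,b in(("square",(368,392,270,300)),("round",(334,358,262,294)),("bar",(303,325,250,290))): rep(n,box(*b)&(abs(Z-.066)<.005))
rep("fork",box(185,250,240,310)&(abs(Z-.130)<.005)&(V>120))
rep("collar",box(185,250,240,310)&(abs(Z-.138)<.005)&(V<80))
rep("handle",box(185,250,240,310)&(Z>.19))
for n,b in(("bottle",(325,370,150,200)),("beaker",(270,315,160,210)),("pink",(135,180,285,325)),("turq",(210,250,310,350)),("green",(170,210,195,235)),("turq2",(130,170,230,265))): rep(n,box(*b)&(Z>.05))
# scene view
im=cv2.imread("pics/scene0.png"); C=cloud("scene",np.load("pics/scene0.npy")); Z=C[...,2];hsv=cv2.cvtColor(im,cv2.COLOR_BGR2HSV); H,S,V=[hsv[...,i].astype(int) for i in range(3)]
print("SCENE")
rep("fork",box(405,470,160,220)&(abs(Z-.130)<.005)&(V>120))
rep("handle",box(405,460,150,190)&(Z>.195))
rep("square",box(260,286,232,258)&(abs(Z-.066)<.005));rep("round",box(298,322,232,258)&(abs(Z-.066)<.005))
m=box(120,205,205,270)&(Z>.085)&(V<80); rep("panelback",m)
P=C[m]; c=P.mean(0); n=np.linalg.svd(P-c)[2]; print(c,n)
a=cv2.resize(cv2.imread("pics/top0.png")[230:350,180:260],None,fx=5,fy=5,interpolation=cv2.INTER_CUBIC)
b=cv2.resize(im[140:260,395:475],None,fx=5,fy=5,interpolation=cv2.INTER_CUBIC)
cv2.imwrite("pics/crop.png",np.hstack([a,b])[:, :800])
E
python3 m.py
```

```text
case 4115 mean [ 0.4854 -0.274   0.0539] z5/95 [0.0502 0.0576] rect [ 488.  -273.7] [148.9 170. ] 14.3
panel 773 mean [ 0.4829 -0.2425  0.2397] z5/95 [0.0877 1.2116] rect [ 463.9 -161.1] [ 22.9 397.8] 13.0
panelhi 610 mean [ 0.4838 -0.2413  0.274 ] z5/95 [0.1591 1.2116] rect [ 462.8 -154.7] [ 16.5 385.4] 14.1
board 3394 mean [0.5347 0.0162 0.02  ] z5/95 [0.0163 0.0238] rect [536.3  15.8] [229.1  99.9] 75.0
square 266 mean [ 0.5162 -0.0569  0.0659] z5/95 [0.0626 0.0695] rect [516.5 -56.9] [36.2 36.3] 74.5
round 195 mean [0.5357 0.0156 0.0661] z5/95 [0.0623 0.0693] rect [535.8  15.7] [32.9 33.4] 43.8
bar 156 mean [0.5551 0.0878 0.0659] z5/95 [0.0625 0.0693] rect [555.4  87.9] [13.9 55.9] 74.6
fork 655 mean [0.5567 0.2989 0.1303] z5/95 [0.1271 0.1335] rect [547.5 296.8] [90.6 68.1] 13.4
collar 297 mean [0.5354 0.2851 0.1383] z5/95 [0.1346 0.1418] rect [536.9 288.2] [46.6 51.6] 68.4
handle 163 mean [0.5242 0.2642 0.3065] z5/95 [0.197  1.2116] rect [470.8 170.2] [305.9  25.5] 61.1
bottle 728 mean [0.7577 0.0021 0.1106] z5/95 [0.0607 0.1419] rect [602.6   8.1] [ 61.8 391. ] 87.4
beaker 418
[... 440 characters left out ...]
 rect [501.5 251.3] [477.   55.8] 60.4
SCENE
fork 516 mean [0.5664 0.2955 0.129 ] z5/95 [0.1259 0.1322] rect [511.1 285.5] [166.2  71.4] 13.1
handle 124 mean [0.5948 0.2561 0.2607] z5/95 [0.1971 1.0319] rect [902.2  60.7] [ 26.  886.4] 57.7
square 252 mean [ 0.5187 -0.0569  0.0648] z5/95 [0.062  0.0676] rect [517.  -56.9] [35.9 40.1] 76.1
round 189 mean [0.5383 0.015  0.0647] z5/95 [0.0619 0.0677] rect [538.3  15.1] [34.4 35.9] 84.4
panelback 2370 mean [ 0.5031 -0.2741  0.1433] z5/95 [0.0909 0.1738] rect [ 875.4 -187.3] [805.5 139.2] 12.9
[ 0.50311308 -0.27412686  0.14334815] [[ 0.63191992  0.0755036   0.77134714]
 [ 0.20496269 -0.97609068 -0.07236903]
 [-0.74744064 -0.20382882  0.63228657]]
```

View pics/crop.png

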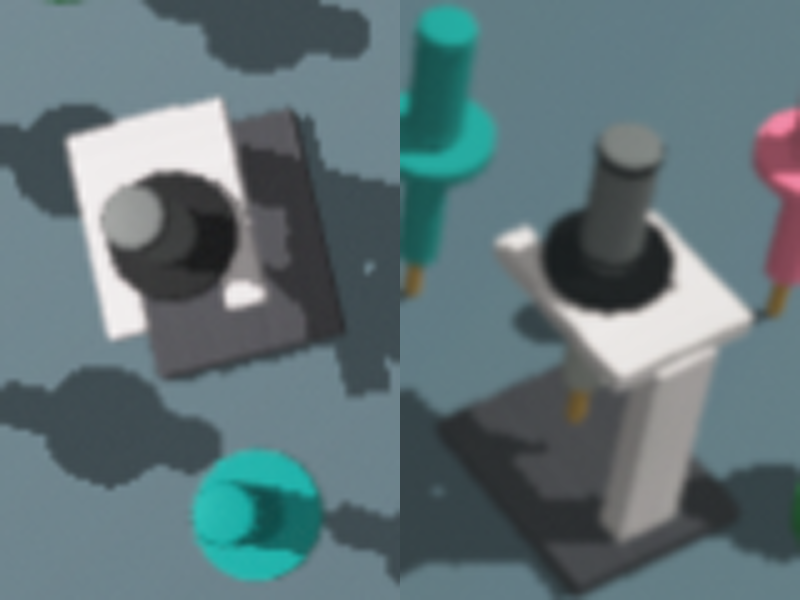

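The crop shows the grey probe with its black collar hung in the white fork, with the open end toward the robot. Next I refine the numbers, dropping pixels with no depth reading.

```bash
sed -i 's/^    P=C\[m\]; r=/    m=m\&(Z<.4); P=C[m]; r=/; s/^m=box(120,205,205,270).*/m=box(120,205,205,270)\&(Z>.085)\&(Z<.165)\&(V<80); rep("panelback",m)/' m.py; python3 m.py | egrep "panel|handle|SCENE|bottle|beaker|pink|turq|green|\["
python3 - <<'E'
from h import *
import itertools
C=cloud("scene",np.load("pics/scene0.npy")); v,u=np.mgrid[0:480,0:640]
Z=C[...,2]; P=C[(u>125)&(u<205)&(v>205)&(v<265)&(Z>.09)&(Z<.16)]
R=np.array([np.cos(np.radians(14.3)),np.sin(np.radians(14.3))]); c=np.array([.488,-.2737])
X=(P[:,:2]-c)@R; Y=(P[:,:2]-c)@[-R[1],R[0]]
print("back plane slope per z", np.polyfit(P[:,2],X,1), X.min(),X.max(),"Y",Y.min(),Y.max())
C=cloud("top",np.load("pics/top0.npy"));Z=C[...,2];P=C[(u>415)&(u<540)&(v>240)&(v<350)&(Z>.08)&(Z<.3)]
X=(P[:,:2]-c)@R; Y=(P[:,:2]-c)@[-R[1],R[0]]
for a in np.arange(.08,.2,.01):
    k=(P[:,2]>=a)&(P[:,2]<a+.01); 
    if k.any(): print(round(a,2),k.sum(),X[k].min().round(4),X[k].max().round(4),Y[k].min().round(3),Y[k].max().round(3))
E
```

```text
case 4115 mean [ 0.4854 -0.274   0.0539] z5/95 [0.0502 0.0576] rect [ 488.  -273.7] [148.9 170. ] 14.3
panel 713 mean [ 0.4892 -0.2654  0.1579] z5/95 [0.0854 0.1763] rect [ 490.2 -274.1] [ 22.8 165.7] 12.9
panelhi 550 mean [ 0.4921 -0.2709  0.1718] z5/95 [0.1588 0.1766] rect [ 492.8 -273.8] [ 16.2 139.7] 13.7
board 3394 mean [0.5347 0.0162 0.02  ] z5/95 [0.0163 0.0238] rect [536.3  15.8] [229.1  99.9] 75.0
square 266 mean [ 0.5162 -0.0569  0.0659] z5/95 [0.0626 0.0695] rect [516.5 -56.9] [36.2 36.3] 74.5
round 195 mean [0.5357 0.0156 0.0661] z5/95 [0.0623 0.0693] rect [535.8  15.7] [32.9 33.4] 43.8
bar 156 mean [0.5551 0.0878 0.0659] z5/95 [0.0625 0.0693] rect [555.4  87.9] [13.9 55.9] 74.6
fork 655 mean [0.5567 0.2989 0.1303] z5/95 [0.1271 0.1335] rect [547.5 296.8] [90.6 68.1] 13.4
collar 297 mean [0.5354 0.2851 0.1383] z5/95 [0.1346 0.1418] rect [536.9 288.2] [46.6 51.6] 68.4
handle 146 mean [0.5377 0.2914 0.2011] z5/95 [0.1963 0.2045] rect [538.6 292.5] [25.8 25. ] 49.2
bottle 723 mean [0.7601 0.0019 0.103 ] z5/95 [0.0606 0.1417] rect [767.    1.4] [63.3 58.3] 80.1
beaker 410 mea
[... 947 characters left out ...]
6] [ 14.8 139.3] 12.3
[ 0.49789871 -0.27471067  0.12625059] [[ 0.2426128  -0.97009949  0.00678239]
 [ 0.04475014  0.01817487  0.99883287]
 [ 0.96909053  0.24202612 -0.04782154]]
back plane slope per z [0.04812219 0.00327462] 0.0039010768634478834 0.016240507073021465 Y -0.07184380362025926 0.06786954954315051
0.08 13 -0.0063 0.0077 -0.069 0.069
0.09 13 -0.0064 0.0063 -0.054 0.068
0.1 22 -0.0059 0.0097 -0.046 0.068
0.11 17 -0.0056 0.0076 -0.066 0.069
0.12 21 -0.005 0.0089 -0.066 0.068
0.13 22 -0.0048 0.0102 -0.054 0.068
0.14 24 -0.0043 0.0094 -0.044 0.069
0.15 37 -0.004 0.0107 -0.065 0.068
0.16 58 -0.0034 0.0128 -0.071 0.068
0.17 454 -0.002 0.0129 -0.069 0.069
0.18 1 0.0072 0.0072 0.013 0.013
```

Display lean is about 0.05 rad, with the hinge at (0.488, -0.274) and yaw about 14°. I turn the tool to yaw -166° and go in front of the display with the fingers closed.

move_arm:
  moves: [0, 0, 0, 0, 0, 0, 0.0866, 0, 0, 0, 0, 0, 0, 0.0866, 0, -2.8, 3.5, 0, 0, 0, 0, 0, -2.8, 3.5, 0, 0, 0, 0, 0, -2.8, 3.5, 0, 0, 0, 0, 0, -2.8, 3.5, 0, 0, 0, 0, 0, -2.8, 3.5, 0, 0, 0, 0, 0, -2.8, 3.5, 0, 0, 0, 0]

```text
clock: 0.9
tool_pos: [0.3862, -0.3707, 0.2343]
orientation: [180.0, -0.0, -166.0]
force: [0.9, 0.7, 0.4]
opening: 0.029
gripper_force: 0.0
```

```bash
cat > go.py <<'E'
import sys; from h import *
from scipy.spatial.transform import Rotation as R
o=ctrl.get_obs(); p=np.array(o["tool_pos"]); q=R.from_euler("xyz",o["orientation"],degrees=True)
x,y,z,yaw=map(float,sys.argv[1:5]); t=R.from_euler("xyz",[180,0,yaw],degrees=True)
print("now",p.round(4),np.round(o["orientation"],2),"F",np.round(o["force"],2),"t",o["clock"])
print("turn rv(tool)",(q.inv()*t).as_rotvec().round(4),"shift cm: current axes",(q.inv().apply(np.array([x,y,z])-p)*100).round(2),"target axes",(t.inv().apply(np.array([x,y,z])-p)*100).round(2))
E
python3 go.py .425 -.289 .143 -166
```

```text
now [ 0.3862 -0.3707  0.2343] [ 1.7998e+02 -1.0000e-02 -1.6600e+02] F [0.91 0.66 0.38] t 0.9
turn rv(tool) [ 0.0003 -0.0002  0.    ] shift cm: current axes [-5.74  6.99  9.13] target axes [-5.74  6.99  9.13]
```

move_arm:
  moves: [0, -2.87, 3.5, 0, 0, 0, 0, 0, -2.87, 3.5, 0, 0, 0, 0, 0, 0, 0, 4.5, 0, 0, 0, 0, 0, 0, 4.6, 0, 0, 0, 0, -2, 0, 0, 0, 0, 0, 0, -2, 0, 0, 0, 0, 0, 0, 0, 0, 0, 0, 0, 0]

```text
clock: 1.6
tool_pos: [0.4674, -0.2812, 0.1447]
orientation: [-179.9, 0.1, -165.9]
force: [-1.2, 0.3, 0.1]
opening: 0.0007
gripper_force: 0.0
```

```bash
python3 go.py .522 -.2652 .143 -166
```

```text
now [ 0.4674 -0.2812  0.1447] [-1.7989e+02  1.1000e-01 -1.6589e+02] F [-1.21  0.33  0.14] t 1.6
turn rv(tool) [-0.002   0.002   0.0018] shift cm: current axes [-5.68  0.22  0.18] target axes [-5.68  0.23  0.17]
```

move_arm:
  moves: [0, -1, 0, 0, 0, 0, 0, 0, -1, 0, 0, 0, 0, 0, 0, -1, 0, 0, 0, 0, 0, 0, -1, 0, 0, 0, 0, 0, 0, -1, 0, 0, 0, 0, 0, 0, -0.8, 0, 0, 0, 0, 0, 0, 0, 0, 0, 0, 0, 0]

```text
clock: 2.3
tool_pos: [0.5187, -0.2669, 0.1433]
orientation: [179.9, -0.2, -166.0]
force: [-5.7, -0.5, -0.1]
opening: 0.0008
gripper_force: 1.9
```

```bash
cat > disp.py <<'E'
from h import *
im,d=snap("scene","dsp%d"%(ctrl.get_obs()["clock"]*100)); C=cloud("scene",d); v,u=np.mgrid[0:480,0:640]
Z=C[...,2]; V=im.max(2); R=np.array([np.cos(np.radians(14)),np.sin(np.radians(14))])
X=(C[...,:2]-[.488,-.2737])@R; Y=(C[...,:2]-[.488,-.2737])@[-R[1],R[0]]
m=(d>0)&(V<90)&(abs(Y)<.065)&(Z>.085)&(Z<.16)&(X>0)&(X<.15)
a=np.polyfit(Z[m],X[m],1); r=X[m]-np.polyval(a,Z[m]); k=abs(r)<.006; a=np.polyfit(Z[m][k],X[m][k],1); print(m.sum(),k.sum(),"lean rad",np.arctan(a[0]))
E
python3 disp.py; python3 go.py .522 -.2652 .143 -166
```

```text
709 531 lean rad 0.4816155072867605
now [ 0.5188 -0.267   0.1434] [ 1.7993e+02 -1.6000e-01 -1.6603e+02] F [-4.77 -1.63  0.16] t 2.35
turn rv(tool) [ 0.0012 -0.0028 -0.0005] shift cm: current axes [-0.35  0.09  0.04] target axes [-0.35  0.09  0.04]
```

move_arm:
  moves: [0, 1, 0, 0, 0, 0, 0, 0, 2, 0, 0, 0, 0, 0, 0, 4, 0, 0, 0, 0, 0, 0, 0, 0, 0, 0, 0, 0]

```text
clock: 2.75
tool_pos: [0.4487, -0.2843, 0.1444]
orientation: [180.0, 0.1, -166.1]
force: [0.4, 0.3, 0.5]
opening: 0.0006
gripper_force: 0.0
```

```bash
python3 disp.py; python3 - <<'E'
from h import *
im,d=snap("top","topd"); C=cloud("top",d); Z=C[...,2]; R=np.array([np.cos(np.radians(14)),np.sin(np.radians(14))])
X=(C[...,:2]-[.488,-.2737])@R; Y=(C[...,:2]-[.488,-.2737])@[-R[1],R[0]]
m=(d>0)&(im.max(2)<120)&(abs(Y)<.06)&(Z>.08)&(Z<.17)&(X>-.02)&(X<.12)
print(m.sum()); 
for a in np.arange(.08,.17,.01):
    k=m&(Z>=a)&(Z<a+.01)
    if k.any(): print(round(a,2),k.sum(),X[k].min().round(4),np.median(X[k]).round(4),X[k].max().round(4))
C=cloud("scene",np.load("pics/"+sorted([f for f in __import__('os').listdir('pics') if f.startswith('dsp') and f.endswith('npy')],key=lambda s:int(s[3:-4]))[-1])); Z=C[...,2]
X=(C[...,:2]-[.488,-.2737])@R; Y=(C[...,:2]-[.488,-.2737])@[-R[1],R[0]]
print("scene")
for a in np.arange(.06,.17,.01):
    k=(abs(Y)<.06)&(Z>=a)&(Z<a+.01)&(X>-.02)&(X<.12)
    if k.any(): print(round(a,2),k.sum(),X[k].min().round(4),np.median(X[k]).round(4),X[k].max().round(4))
E
```

```text
647 557 lean rad 0.5008437976587856
0
scene
0.06 25 0.0045 0.0084 0.0586
0.07 18 0.0126 0.0156 0.0181
0.08 23 0.0193 0.0222 0.0253
0.09 23 0.0261 0.0304 0.034
0.1 23 0.0338 0.0375 0.0401
0.11 20 0.0405 0.0433 0.0474
0.12 28 0.0481 0.0507 0.0554
0.13 28 0.056 0.0591 0.0626
0.14 116 0.0593 0.0656 0.0697
0.15 378 0.0526 0.0619 0.0706
```

The back face slope and top edge height both give about 0.62 rad, which is in range. I push 7 mm further to centre it.

move_arm:
  moves: [0, -4, 0, 0, 0, 0, 0, 0, -2, 0, 0, 0, 0, 0, 0, -1, 0, 0, 0, 0, 0, 0, -0.7, 0, 0, 0, 0, 0, 0, 0, 0, 0, 0, 0, 0, 3, 0, 0, 0, 0, 0, 4, 4, 0, 0, 0, 0, 0, 8.7, 0, 0, -4, 0, 0, 0]

```text
$.moves: bad value
```

```bash
python3 - <<'E'
from h import *
im,d=snap("scene","scene2"); C=cloud("scene",d); Z=C[...,2]; R=np.array([np.cos(np.radians(14)),np.sin(np.radians(14))])
X=(C[...,:2]-[.488,-.2737])@R; Y=(C[...,:2]-[.488,-.2737])@[-R[1],R[0]]
zz,xx=[],[]
for a in np.arange(.07,.14,.01):
    k=(abs(Y)<.06)&(Z>=a)&(Z<a+.01)&(X>0)&(X<.12)
    if k.sum()>3: zz.append(np.median(Z[k]));xx.append(np.median(X[k]))
print(np.round(zz,3),np.round(xx,3),np.arctan(np.polyfit(zz,xx,1)[0]))
E
python3 go.py .5385 .2915 .30 -166
```

```text
[0.074 0.085 0.094 0.106 0.115 0.124 0.134 0.148] [0.015 0.023 0.029 0.038 0.044 0.051 0.058 0.065] 0.6111922479639763
now [ 0.4527 -0.2844  0.1448] [-1.7992e+02  1.5000e-01 -1.6601e+02] F [ 0.7  -0.65  0.49] t 2.9
turn rv(tool) [-0.0015  0.0027 -0.0002] shift cm: current axes [-22.29  53.78 -15.54] target axes [-22.26  53.8  -15.52]
```

move_arm:
  moves: [0, -4, 0, 0, 0, 0, 0, 0, -2, 0, 0, 0, 0, 0, 0, -1, 0, 0, 0, 0, 0, 0, -0.7, 0, 0, 0, 0, 0, 0, 0, 0, 0, 0, 0, 0, 0, 3, 0, 0, 0, 0, 0, 4, 4, 0, 0, 0, 0, 0, 8.7, 0, 0, -4, 0, 0, 0]

```text
clock: 3.7
tool_pos: [0.4499, -0.2806, 0.1779]
orientation: [179.5, -0.6, -166.2]
force: [1.8, 1.0, -0.2]
opening: 0.0111
gripper_force: 0.0
```

```bash
python3 - <<'E'
from h import *
im,d=snap("scene","scene3"); C=cloud("scene",d); Z=C[...,2]; R=np.array([np.cos(np.radians(14)),np.sin(np.radians(14))])
X=(C[...,:2]-[.488,-.2737])@R; Y=(C[...,:2]-[.488,-.2737])@[-R[1],R[0]]
zz,xx=[],[]
for a in np.arange(.07,.13,.01):
    k=(abs(Y)<.06)&(Z>=a)&(Z<a+.01)&(X>0)&(X<.12)
    if k.sum()>3: zz.append(np.median(Z[k]));xx.append(np.median(X[k]))
print(np.round(zz,3),np.round(xx,3),np.arctan(np.polyfit(zz,xx,1)[0]))
E
python3 go.py .5385 .2915 .30 -166
```

```text
[0.128] [0.043] 0.1662053878468583
now [ 0.4574 -0.2833  0.1888] [-1.7985e+02  1.2000e-01 -1.6600e+02] F [ 4.29 -0.79  9.35] t 3.75
turn rv(tool) [-0.0026  0.0021  0.    ] shift cm: current axes [-21.8   53.78 -11.21] target axes [-21.77  53.81 -11.12]<stdin>:8: RankWarning: Polyfit may be poorly conditioned
```

The back face is now hidden, so the display leans further. I'll check it from the top once the arm is clear. Next, up and across to above the probe, keeping yaw.

move_arm:
  moves: [8.7, 0, 0, -4, 0, 0, 0, 8.7, 0, 0, -4, 0, 0, 0, 8.7, -1.82, 4.48, -1, 0, 0, 0, 8.7, -1.82, 4.48, -1, 0, 0, 0, 8.7, -1.82, 4.48, 0, 0, 0, 0, 8.7, -1.82, 4.48, 0, 0, 0, 0, 8.7, -1.82, 4.48, 0, 0, 0, 0, 8.7, -1.82, 4.48, 0, 0, 0, 0]

```text
clock: 4.55
tool_pos: [0.4999, 0.0073, 0.2846]
orientation: [180.0, 0.2, -166.0]
force: [0.9, 0.7, 0.1]
opening: 0.0786
gripper_force: 0.0
```

```bash
cat > lean.py <<'E'
from h import *
im,d=snap("top","topd%d"%(ctrl.get_obs()["clock"]*100)); C=cloud("top",d); Z=C[...,2]; R=np.array([np.cos(np.radians(14)),np.sin(np.radians(14))])
X=(C[...,:2]-[.488,-.2737])@R; Y=(C[...,:2]-[.488,-.2737])@[-R[1],R[0]]
m=(d>0)&(abs(Y)<.06)&(Z>.08)&(Z<.135)&(X>-.01)&(X<.12)
a=np.polyfit(Z[m],X[m],1); r=X[m]-np.polyval(a,Z[m]); k=abs(r)<.006; b=np.polyfit(X[m][k],Z[m][k],1)
print("pts",m.sum(),k.sum(),"lean",np.arctan(np.polyfit(Z[m][k],X[m][k],1)[0]),np.pi/2-np.arctan(b[0]),"top z",np.percentile(Z[(abs(Y)<.06)&(X>.03)&(X<.12)&(Z<.2)],98))
E
python3 lean.py; python3 go.py .539 .2915 .24 -166
```

```text
pts 1231 1231 lean 0.6965157302368352 0.7051655318254285 top z 0.1524970286983273
now [0.5013 0.0124 0.2843] [ 179.9     0.25 -165.84] F [ 0.93  3.78 -0.17] t 4.6
turn rv(tool) [0.0018 0.0044 0.0027] shift cm: current axes [-10.46  26.13   4.53] target axes [-10.41  26.17   4.43]
```

The display leans 0.70 rad, as wanted. On to above the probe.

move_arm:
  moves: [8.7, -1.74, 4.36, 0, 0, 0, 0, 8.7, -1.74, 4.36, 0, 0, 0, 0, 8.7, -1.74, 4.36, 0, 0, 0, 0, 8.7, -1.74, 4.36, 0, 0, 0, 0, 8.7, -1.74, 4.36, 0, 0, 0, 0, 8.7, -1.74, 4.36, 0, 0, 0, 0, 8.7, 0, 0, 1.5, 0, 0, 0, 8.7, 0, 0, 1.5, 0, 0, 0]

```text
clock: 5.4
tool_pos: [0.5379, 0.2863, 0.2533]
orientation: [179.9, 0.1, -165.9]
force: [-0.5, 0.3, -0.1]
opening: 0.0872
gripper_force: 0.0
```

```bash
python3 go.py .539 .2915 .164 -166
```

```text
now [0.5379 0.2863 0.2533] [ 1.7992e+02  1.0000e-01 -1.6586e+02] F [-0.46  0.33 -0.07] t 5.4
turn rv(tool) [0.0014 0.0017 0.0024] shift cm: current axes [-0.22  0.46  8.94] target axes [-0.24  0.47  8.93]
```

move_arm:
  moves: [8.7, -0.2, 0.45, 2.9, 0, 0, 0, 8.7, 0, 0, 3, 0, 0, 0, 8.7, 0, 0, 3, 0, 0, 0, 8.7, 0, 0, 0, 0, 0, 0, 8.7, 0, 0, 0, 0, 0, 0]

```text
clock: 5.9
tool_pos: [0.5389, 0.2892, 0.1654]
orientation: [-180.0, 0.0, -166.0]
force: [0.9, -0.8, 1.0]
opening: 0.0869
gripper_force: 0.0
```

```bash
python3 go.py .539 .2915 .164 -166
```

```text
now [0.5389 0.2892 0.1654] [-1.7999e+02  4.0000e-02 -1.6597e+02] F [ 0.93 -0.81  1.03] t 5.9
turn rv(tool) [-0.0001  0.0007  0.0006] shift cm: current axes [-0.07  0.22  0.14] target axes [-0.07  0.22  0.14]
```

move_arm:
  moves: [0, 0, 0, 0, 0, 0, 0, 0, 0, 0, 0, 0, 0, 0, 0, 0, 0, 0, 0, 0, 0, 0, 0, 0, 0, 0, 0, 0, 0, 0, 0, 0, 0, 0, 0, 0, 0, 0, 0, 0, 0, 0, 0, 0, 0, 0, 0, 0, 0, 0, 0, 0, 0, 0, 0, 0]

```text
clock: 6.7
tool_pos: [0.5384, 0.2892, 0.1646]
orientation: [180.0, 0.0, -166.0]
force: [0.1, 1.7, -0.0]
opening: 0.0281
gripper_force: 0.4
```

move_arm:
  moves: [0, 0, 0, 0, 0, 0, 0, 0, 0, 0, 0, 0, 0, 0, 0, 0, 0, 0, 0, 0, 0, 0, 0, 0, -1, 0, 0, 0, 0, 0, 0, -2, 0, 0, 0, 0, 0, 0, -3, 0, 0, 0, 0, 0, 0, -3, 0, 0, 0, 0, 0, 0, -3, 0, 0, 0]

```text
clock: 7.5
tool_pos: [0.5381, 0.2885, 0.2862]
orientation: [-180.0, -0.0, -166.0]
force: [1.0, 0.7, -1.2]
opening: 0.0256
gripper_force: 30.0
```

move_arm:
  moves: [0, 0, 0, -3, 0, 0, 0, 0, 0, 0, 0, 0, 0, 0, 0, 0, 0, 0, 0, 0, 0]

```text
clock: 7.8
tool_pos: [0.5382, 0.2889, 0.3154]
orientation: [179.9, 0.0, -166.0]
force: [-1.2, 0.2, -2.6]
opening: 0.0257
gripper_force: 30.0
```

```bash
python3 - <<'E'
from h import *
a,_=snap("scene","sh"); b,_=snap("top","th")
print(np.round(proj("scene",[.54,.29,.25]),0),np.round(proj("top",[.54,.29,.25]),0))
A=cv2.resize(a[60:240,360:520],None,fx=2.5,fy=2.5);B=cv2.resize(b[200:380,130:290],None,fx=2.5,fy=2.5)
cv2.imwrite("pics/held.png",np.hstack([A,B])[...,::-1])
E
python3 go.py .5165 -.057 .30 -166
```

```text
[[444. 151.]] [[201. 269.]]
now [0.5377 0.2885 0.3135] [-1.7997e+02 -1.1000e-01 -1.6600e+02] F [-0.69 -0.67 -2.3 ] t 7.9
turn rv(tool) [-0.0006 -0.002   0.    ] shift cm: current axes [ 10.41 -33.01   1.39] target axes [ 10.42 -33.01   1.35]
```

View pics/held.png

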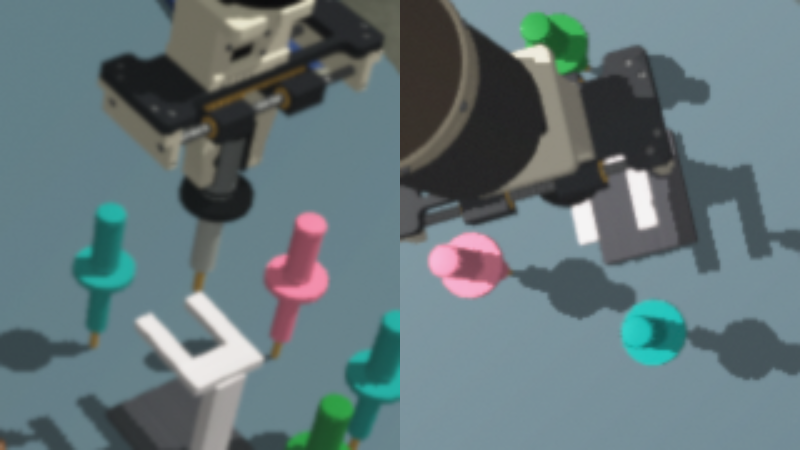

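The probe is held upright. The tip is at about (440,174) in the scene view and the empty fork is visible. I measure the seat from the uncovered fork and the tip from its ray.

```bash
python3 - <<'E'
from h import *
im=cv2.imread("pics/sh.png"); d=np.load("pics/sh.npy"); C=cloud("scene",d); v,u=np.mgrid[0:480,0:640]
print("tip",onplane("scene",[[438.5,174.5],[439.5,174.5]],.181).round(4))
m=(d>0)&(u>400)&(u<475)&(v>165)&(v<225)&(abs(C[...,2]-.1295)<.006)&(im.max(2)>120)
P=(C[m][:,:2]*1000).astype(np.float32); r=cv2.minAreaRect(P); print(m.sum(),r)
a=np.radians(13.5); ax=np.array([np.cos(a),np.sin(a)]); ay=np.array([-ax[1],ax[0]])
X=P@ax; Y=P@ay; print("X range",X.min(),X.max(),"Y",Y.min(),Y.max())
for t in np.arange(X.min(),X.max(),8):
    k=(X>=t)&(X<t+8); y=np.sort(Y[k]); g=np.diff(y); i=g.argmax() if len(g) else 0
    print(round(t-X.min()),k.sum(),"gap",y[i].round(1),y[min(i+1,len(y)-1)].round(1))
f=X.min(); yc=(Y.min()+Y.max())/2; print("seat",((f+37)*ax+yc*ay).round(1))
E
```

```text
tip [[0.5355 0.2908 0.181 ]
 [0.5361 0.2928 0.181 ]]
752 ((547.981201171875, 295.3624267578125), (89.94282531738281, 72.02830505371094), 13.79318904876709)
X range 556.7181677295144 646.6527860012915 Y 123.17275463097906 195.33259329503
0 48 gap 142.2 177.0
8 46 gap 143.8 175.8
16 55 gap 141.5 175.5
24 50 gap 142.0 176.5
32 46 gap 141.0 175.3
40 52 gap 141.9 176.6
48 51 gap 140.7 174.7
56 74 gap 155.5 159.0
64 101 gap 143.5 146.1
72 98 gap 148.3 152.0
80 110 gap 151.1 154.4
88 21 gap 159.5 169.3
seat [540.1 293.5]
```

move_arm:
  moves: [0, 1.3, -4.13, 0, 0, 0, 0, 0, 1.3, -4.13, 0, 0, 0, 0, 0, 1.3, -4.13, 0, 0, 0, 0, 0, 1.3, -4.13, 0, 0, 0, 0, 0, 1.3, -4.13, 0, 0, 0, 0, 0, 1.3, -4.13, 0, 0, 0, 0, 0, 1.3, -4.13, 0, 0, 0, 0, 0, 1.3, -4.13, 0, 0, 0, 0]

```text
clock: 8.7
tool_pos: [0.5164, -0.0585, 0.3135]
orientation: [180.0, -0.1, -166.0]
force: [1.1, -0.3, -1.8]
opening: 0.0255
gripper_force: 30.0
```

move_arm:
  moves: [0, 0, 0, 3, 0, 0, 0, 0, 0, 0, 3, 0, 0, 0, 0, 0, 0, 2, 0, 0, 0, 0, 0, 0, 0, 0, 0, 0, 0, 0, 0, 0, 0, 0, 0]

```text
clock: 9.2
tool_pos: [0.5173, -0.057, 0.2344]
orientation: [-180.0, -0.1, -166.0]
force: [0.4, -0.3, -0.5]
opening: 0.0256
gripper_force: 30.0
```

```bash
python3 go.py .517 -.058 .205 -166; python3 - <<'E'
from h import *
a,d=snap("scene","sq"); b,_=snap("top","sqt"); print(proj("scene",[[.517,-.057,.066],[.517,-.057,.100]]).round(1))
A=cv2.resize(a[180:270,230:350],None,fx=6,fy=6,interpolation=cv2.INTER_CUBIC); cv2.imwrite("pics/sqc.png",A[...,::-1])
E
```

```text
now [ 0.5173 -0.057   0.2344] [-1.7997e+02 -9.0000e-02 -1.6598e+02] F [ 0.36 -0.3  -0.52] t 9.2
turn rv(tool) [-0.0005 -0.0016  0.0004] shift cm: current axes [ 0.05 -0.09  2.94] target axes [ 0.05 -0.09  2.94]
[[273.4 241.1]
 [272.2 230.8]]
```

View pics/sqc.png

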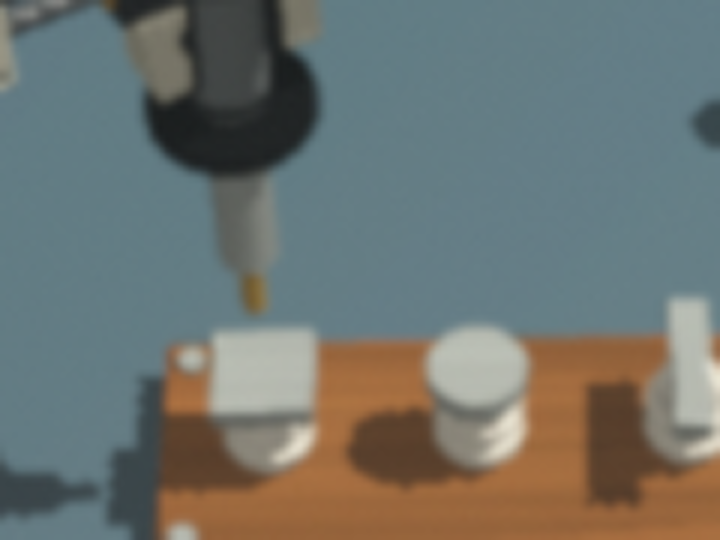

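The tip is at px (272.7,232), as predicted, and centred above the square at (273,241). I press with about 5 mm of plunger travel.

move_arm:
  moves: [0, 0, 0, 1.5, 0, 0, 0, 0, 0, 0, 1.3, 0, 0, 0, 0, 0, 0, 0.6, 0, 0, 0, 0, 0, 0, 0.5, 0, 0, 0, 0, 0, 0, 0, 0, 0, 0, 0, 0, 0, 0, 0, 0, 0, 0, 0, 0, 0, 0, 0, 0, 0, 0, 0, 0, 0, 0, 0]

```text
clock: 10.1
tool_pos: [0.5176, -0.0568, 0.196]
orientation: [-180.0, 0.0, -166.0]
force: [-1.8, 0.3, 1.8]
opening: 0.0254
gripper_force: 30.0
```

move_arm:
  moves: [0, 0, 0, 0, 0, 0, 0, 0, 0, 0, 0, 0, 0, 0, 0, 0, 0, -1.9, 0, 0, 0, 0, 0, 0, -2, 0, 0, 0, 0, -1.83, 3.28, 0, 0, 0, 0, 0, -1.83, 3.28, 0, 0, 0, 0, 0, 0, 0, 0, 0, 0, 0, 0, 0, 0, 0, 0, 0]

```text
$.moves: bad value
```

```bash
python3 go.py .5365 .0155 .195 -166; python3 - <<'E'
from h import *
a,d=snap("scene","rd"); print(proj("scene",[[.5365,.0155,.066],[.5365,.0155,.100]]).round(1))
h=cv2.cvtColor(a,cv2.COLOR_RGB2HSV)[200:241,295:325].astype(int); m=(h[...,0]>10)&(h[...,0]<30)&(h[...,1]>120); y,x=np.nonzero(m); print("tip px",x.mean()+295,y.max()+200,len(x))
E
```

```text
now [ 0.5176 -0.0568  0.196 ] [-1.8000e+02  3.0000e-02 -1.6599e+02] F [-1.85  0.29  1.85] t 10.1
turn rv(tool) [-0.      0.0005  0.0002] shift cm: current axes [-3.59  6.55  0.1 ] target axes [-3.59  6.55  0.1 ]
[[309.3 240.3]
 [308.9 230. ]]
tip px 310.468085106383 240 47
```

move_arm:
  moves: [0, 0, 0, 0, 0, 0, 0, 0, 0, 0, 0, 0, 0, 0, 0, 0, 0, -1.9, 0, 0, 0, 0, 0, 0, -2, 0, 0, 0, 0, -1.83, 3.28, 0, 0, 0, 0, 0, -1.83, 3.28, 0, 0, 0, 0, 0, 0, 0, 0, 0, 0, 0, 0, 0, 0, 0, 0, 0, 0]

```text
clock: 10.95
tool_pos: [0.5372, 0.0164, 0.234]
orientation: [-180.0, -0.0, -165.9]
force: [-0.0, -1.0, -2.6]
opening: 0.0254
gripper_force: 30.0
```

```bash
python3 go.py .5365 .0155 .195 -166; python3 - <<'E'
from h import *
a,d=snap("scene","rd"); print(proj("scene",[[.5365,.0155,.066],[.5365,.0155,.100]]).round(1))
h=cv2.cvtColor(a,cv2.COLOR_RGB2HSV)[200:236,295:325].astype(int); m=(h[...,0]>10)&(h[...,0]<30)&(h[...,1]>120); y,x=np.nonzero(m); print("tip px",x.mean()+295,y.max()+200,len(x))
E
```

```text
now [0.5372 0.0164 0.234 ] [-1.800e+02 -3.000e-02 -1.659e+02] F [-0.01 -0.99 -2.62] t 10.95
turn rv(tool) [-0.0001 -0.0006  0.0017] shift cm: current axes [ 0.08 -0.07  3.9 ] target axes [ 0.09 -0.07  3.9 ]
[[309.3 240.3]
 [308.9 230. ]]
tip px 309.5 229 8
```

The tip is centred above the round terminal, so I press it, hold and lift.

move_arm:
  moves: [0, 0, 0, 1.5, 0, 0, 0, 0, 0, 0, 1.3, 0, 0, 0, 0, 0, 0, 0.6, 0, 0, 0, 0, 0, 0, 0.5, 0, 0, 0, 0, 0, 0, 0, 0, 0, 0, 0, 0, 0, 0, 0, 0, 0, 0, 0, 0, 0, 0, 0, 0, 0, 0, 0, 0, 0, 0, 0]

```text
clock: 11.8
tool_pos: [0.5371, 0.0156, 0.196]
orientation: [-180.0, 0.0, -166.0]
force: [-1.6, -1.9, 2.0]
opening: 0.0253
gripper_force: 30.0
```

move_arm:
  moves: [0, 0, 0, 0, 0, 0, 0, 0, 0, 0, 0, 0, 0, 0, 0, 0, 0, -2, 0, 0, 0, 0, 0, 0, -4, 0, 0, 0, 0, 0, 0, -4, 0, 0, 0, 0, 0, 0, -2, 0, 0, 0, 0, 0, 0, 0, 0, 0, 0]

```text
clock: 12.5
tool_pos: [0.5391, 0.0165, 0.3191]
orientation: [180.0, 0.4, -166.0]
force: [0.2, 0.7, -1.7]
opening: 0.0254
gripper_force: 30.0
```

```bash
python3 go.py .5385 .2895 .1646 -166
```

```text
now [0.5391 0.0165 0.3191] [ 179.97    0.43 -165.96] F [ 0.21  0.73 -1.66] t 12.5
turn rv(tool) [0.0006 0.0075 0.0006] shift cm: current axes [-6.45 26.49 15.51] target axes [-6.55 26.5  15.45]
```

move_arm:
  moves: [0, -0.94, 3.8, 0, 0, 0, 0, 0, -0.94, 3.8, 0, 0, 0, 0, 0, -0.94, 3.8, 0, 0, 0, 0, 0, -0.94, 3.8, 0, 0, 0, 0, 0, -0.94, 3.8, 0, 0, 0, 0, 0, -0.94, 3.8, 0, 0, 0, 0, 0, -0.94, 3.8, 0, 0, 0, 0, 0, 0, 0, 0, 0, 0, 0]

```text
clock: 13.3
tool_pos: [0.536, 0.2943, 0.3128]
orientation: [180.0, -0.1, -165.8]
force: [-0.8, 0.2, -2.0]
opening: 0.0252
gripper_force: 30.0
```

move_arm:
  moves: [0, 0, 0, 1, 0, 0, 0, 0, 0, 0, 0, 0, 0, 0, 0, 0, 0, 0, 0, 0, 0]

```text
clock: 13.6
tool_pos: [0.5364, 0.2887, 0.3048]
orientation: [-180.0, -0.1, -166.0]
force: [0.1, -0.1, -0.8]
opening: 0.0253
gripper_force: 30.0
```

```bash
python3 go.py .539 .291 .1646 -166
```

```text
now [0.5364 0.2887 0.3048] [-1.7997e+02 -6.0000e-02 -1.6604e+02] F [ 0.08 -0.14 -0.75] t 13.6
turn rv(tool) [-0.0005 -0.001  -0.0007] shift cm: current axes [-0.32  0.16 14.02] target axes [-0.31  0.15 14.02]
```

move_arm:
  moves: [0, -0.3, 0.15, 3, 0, 0, 0, 0, 0, 0, 3, 0, 0, 0, 0, 0, 0, 3, 0, 0, 0, 0, 0, 0, 2.5, 0, 0, 0, 0, 0, 0, 1.5, 0, 0, 0, 0, 0, 0, 0.6, 0, 0, 0, 0, 0, 0, 0, 0, 0, 0, 0, 0, 0, 0, 0, 0, 0]

```text
clock: 14.4
tool_pos: [0.5397, 0.292, 0.1708]
orientation: [180.0, 0.1, -166.0]
force: [0.0, 1.1, -1.3]
opening: 0.0256
gripper_force: 30.0
```

```bash
python3 go.py .539 .291 .1646 -166
```

```text
now [0.5397 0.292  0.1708] [ 1.7996e+02  1.0000e-01 -1.6600e+02] F [ 0.04  1.05 -1.31] t 14.4
turn rv(tool) [ 0.0006  0.0017 -0.0001] shift cm: current axes [ 0.1  -0.08  0.62] target axes [ 0.1  -0.08  0.62]
```

move_arm:
  moves: [0, 0, 0, 0.2, 0, 0, 0, 0, 0, 0, 0.2, 0, 0, 0, 0, 0, 0, 0.15, 0, 0, 0, 0, 0, 0, 0, 0, 0, 0, 0, 0, 0, 0, 0, 0, 0]

```text
clock: 14.9
tool_pos: [0.5392, 0.2921, 0.1645]
orientation: [180.0, 0.0, -166.0]
force: [-1.3, 0.6, 2.4]
opening: 0.0258
gripper_force: 30.0
```

The force shows the collar on the tines. I release slowly and wait before rising.

move_arm:
  moves: [3.2, 0, 0, 0, 0, 0, 0, 4, 0, 0, 0, 0, 0, 0, 5, 0, 0, 0, 0, 0, 0, 6.5, 0, 0, 0, 0, 0, 0, 8.7, 0, 0, 0, 0, 0, 0, 8.7, 0, 0, 0, 0, 0, 0, 8.7, 0, 0, 0, 0, 0, 0, 8.7, 0, 0, 0, 0, 0, 0]

```text
clock: 15.7
tool_pos: [0.5391, 0.292, 0.164]
orientation: [180.0, -0.0, -166.0]
force: [-0.2, -0.4, 0.5]
opening: 0.0822
gripper_force: 0.0
```

move_arm:
  moves: [8.7, 0, 0, -1, 0, 0, 0, 8.7, 0, 0, -2, 0, 0, 0, 8.7, 0, 0, -3, 0, 0, 0, 8.7, 0, 0, -4, 0, 0, 0, 8.7, 0, 0, -4, 0, 0, 0, 8.7, 3, -3.5, 0, 0, 0, 0, 8.7, 3, -3.5, 0, 0, 0, 0, 8.7, 3, -3.5, 0, 0, 0, 0]

```text
clock: 16.5
tool_pos: [0.4763, 0.1671, 0.3049]
orientation: [180.0, 0.1, -166.0]
force: [-0.7, -0.1, -0.2]
opening: 0.0872
gripper_force: 0.0
```

move_arm:
  moves: [8.7, 0, -4, 0, 0, 0, 0, 8.7, 0, -4, 0, 0, 0, 0, 8.7, 0, -4, 0, 0, 0, 0, 8.7, 0, 0, 0, 0, 0, 0, 8.7, 0, 0, 0, 0, 0, 0, 8.7, 0, 0, 0, 0, 0, 0]

```text
clock: 17.1
tool_pos: [0.5062, 0.0522, 0.3045]
orientation: [180.0, 0.0, -166.0]
force: [0.1, -1.0, -0.3]
opening: 0.0869
gripper_force: 0.0
```

```bash
python3 lean.py; python3 - <<'E'
from h import *
for n in("scene","top"):
    a,d=snap(n,n+"end"); C=cloud(n,d); Z=C[...,2]; D=np.hypot(C[...,0]-.539,C[...,1]-.292)
    m=(d>0)&(D<.05)&(Z>.19)&(Z<.25); P=C[m]; 
    if len(P): print(n,len(P),cv2.minAreaRect((P[:,:2]*1000).astype(np.float32)),np.median(P[:,2]))
    k=(d>0)&(D<.04)&(Z>.15)&(Z<.195);print(len(C[k]))
    if n=="scene": A=cv2.resize(a,(640,480))
    else: B=a
cv2.imwrite("pics/end.png",np.hstack([cv2.resize(A[120:280,370:520],(400,427)),cv2.resize(B[200:360,150:300],(400,427))])[...,::-1])
print(ctrl.get_obs()["tool_pos"],ctrl.get_obs()["force"])
E
```

```text
pts 1215 1215 lean 0.6986243342706707 0.707852680014563 top z 0.15223760832943173
scene 140 ((541.5614624023438, 289.6486511230469), (26.323932647705078, 26.783557891845703), 48.011165618896484) 0.20006812638232552
197
0
[0.50611213 0.05276782 0.30418553] [-0.26483595  0.64043672  0.72119092]
```

View pics/end.png

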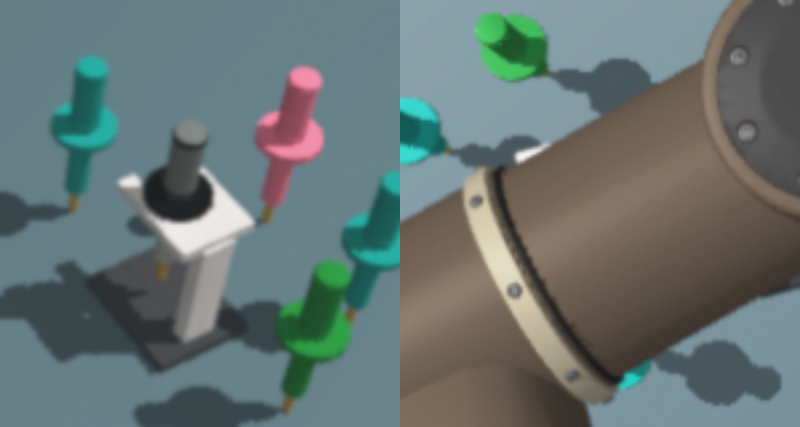

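The probe hangs upright in the fork, with its handle top at z 0.200 m. The display leans 0.70 rad and the arm is clear.

```bash
python3 -c "
from plant import ctrl; print(ctrl.close_job())"
```

```text
the job is handed in; nothing more can be done
None
```

The job is handed in: the display leans about 0.70 rad (40°), the square and then the round terminal were pressed at centre at roughly 3–4 N (estimated from wrist force), and the probe hangs upright and released in its fork; the hand-in returned no verdict.

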